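# Clear the stray beaker and hold the airing crate's gate wide

## Robot

A 6-joint arm with a two-finger parallel gripper is mounted at the origin on the work surface. World frame = base frame: x ahead of the robot, y to its left, z up, the work surface at z = 0. Lengths are in m, angles in rad, forces in N, time in s.
With the tool pointing down it reaches from about 0.275 to 0.825 m from the base axis. Payload 4.9 kg.
Tool frame: the origin (TCP) lies midway between the tips of the shut fingers; the grasp point (between the pads) lies 19 mm behind it (env.hold_point_z is the distance from the TCP to the grasp point, in m); z points along the fingers, y is the line along which they close (so a half turn about z gives the same grasp; the last joint's range is limited). The gripper opens to 85 mm and grips with 20 to 120 N. Pads are 22 mm wide; open, the fingers measure 114 mm over their backs; the gripper's body (76 mm by 85 mm) begins 54 mm behind the grasp point. The pads swing forward as they close: fully open they stand 13 mm farther back than shut.
Start: joints at [-1.377, 0.326, -0.193, 1.052, 0, 1.437], TCP at [0.177, -0.521, 0.203] pointing down, gripper open.
Joint ranges: [-2.65, 2.65], [-0.97, 1.79], [-1.3, 1.35], [-1.93, 2.1], [-1.47, 1.37], [-3.14, 3.14]. Speed limits (rad/s): [2.57, 2.57, 3.14, 3.14, 3.14, 3.14].

## Interface

Orientations are given as a unit quaternion [x, y, z, w].
In Python, from workcell import env gives the robot as it stands.
- The arm moves only by the tool apply_moves, never from a script. Its argument "steps" is a list of rows, each a list of 7 numbers: the gripper's target within -1 to 1 (fully open at 1, half-way at 0, shut at -1), then the shift along the tool's x, y, z in mm, then the turn, a rotation vector about the tool's x, y, z in degrees. In form: [[hand, dx, dy, dz, rx, ry, rz], ...]. A call has 1 to 20 rows; each row shifts and turns the commanded pose from where the row before left it, along the tool's axes as they then stand; what a row does not reach is not made up. A row lasts 1/10 s, in which the tool goes at most 50 mm and 8.59 degrees, less where a joint would pass 70% of its speed; a pose out of reach is approached as far as the arm can. A call with a gripper value outside its range is refused whole. The fingers move at their own pace and stop on an object; "squeeze" is the grip in N (left out, the last holds). Time passes only in rows, so rows that do not move let the fingers close. It gives the time, the measured TCP pose, the force, the opening and the grip force at its end, in the units of the state.
- env.read_state(): the state, without advancing time (a new reading comes with each control period).
- env.capture(name): name is "side" or "top" or "wrist"; returns (picture, depth): 480x640x3 uint8, red, green, blue; 480x640 float32, m along the optical axis (not along the pixel's ray), 0 where there is no reading.
- env.camera_model(name): a dict with "fx", "fy", "cx", "cy" (pixels), "dist_coeffs" ([k1, k2, p1, p2, k3] as OpenCV has them; the pictures are not rectified), "R" (3x3) and "t" (3): a world point X has camera coordinates R X + t. Camera axes: x right, y down, z forward; pixel columns grow to the right and rows downward; lengths in m; the calibration is good to about 2 mm. A picture is of the moment at which its call begins: read the wrist's pose just before it. camera_model takes no time and is no camera call; for the wrist camera it gives the pose at the moment of the call.
- env.job_done(): hands the job in; it is judged then, once.
Trained networks look in the newest picture that a camera, given by its name, has taken for a name from the list of things; names that differ only in an ending like _2 or _b are one class to them, and where a whole thing is asked for, a point or a joint stands for the part that bears it (a point fixed in the world has none). Each returns a list of dicts, best first, with "score" (0 to 1); they miss things now and then, are a little off and sometimes report something else, mostly with a low value. They report only what shows in the picture. A call takes as long as a camera call. They do not tell look-alikes from the thing itself.
- env.search_frame(camera, thing): "bbox" ([left, top, right, bottom] in pixels, round what is visible of it).
- env.trace(camera, thing): "region" (480x640 bool, what is visible of it) and "bbox" ([left, top, right, bottom] in pixels, round what is visible of it).
- env.mark_of(camera, thing): "point" ([column, row] in pixels: a listed point, or the origin of a listed thing).
The state is a dict: "clock": time; "qpos": joint angles; "qvel": joint speeds; "joint_torque": joint torques, N m; "tcp_pos": TCP position; "orientation": TCP orientation; "ft_force": force on the tool from outside, world axes, zero at the start; "ft_torque": the same for the moment, N m; "grip_width": finger opening in m; "grasp_force": force on a finger pad.
Only numpy, scipy, OpenCV 4.12 (cv2) and the standard library are available. Lean on these libraries where they do the work, as an engineer would, in place of code of your own. Each camera call takes 0.05 s, during which the arm holds its last target. There are 200 camera calls.

## Task

A stray wooden beaker is standing where the airing crate's gate swings: nest it into the stack of its two fellows first, fully seated. Then pinch the slide bolt on top of the crate to draw it, pinch the sprung grip on the gate and, keeping it squeezed, swing the gate past its airing notch until it stands wide open, square to the crate's front or a little more. Finish holding the gate there by the squeezed grip - do not let go, for it swings back by itself - and leave the stack standing where it is and everything else on the bench undisturbed.

Things in the scene. Friction and masses are not known exactly. Their poses are not given: they have to be found in the camera images.
- crate: slatted wooden airing crate, fixed to the bench, 240 deep (x) x 290 wide (y) x 155 tall. Origin: centre of its footprint, on the bench; -x is its front, closed by a slatted gate (222 wide, 18 thick, flush with the front and top), +y is its hinge side. Its catches stand on top along the front edge, up to 207 above the bench
- gate_hinge (a point): point on the gate's vertical hinge axis at the gate's top (155 above the bench), at the crate's front corner on its +y side (crate frame x -124, y 113)
- gate (a joint): gate angle, rad: 0 shut, growing as it swings out to the robot's side about the hinge (clockwise from above), 1.57 square to the front, stop at 1.75. A spring shuts it (0.2 N m shut, 0.7 wide). A sprung plunger holds it in an airing notch at about 0.86; entering (from 0.4) and leaving the notch take roughly 1.2 N m each; clear of it from 1.3. Sweeps the bench within 240 of the hinge
- bolt_pinch (a point): slide bolt on the crate top: midpoint between its two dark steel tabs while shot, 35 above the crate top (crate frame x -80, y 45, z 190). Tabs stand 52 up, 22 wide (crate x), 7 thick, outer faces 52 apart along crate y. The hinge-side tab is fixed, the other slides to it; drawn, the pair's middle lies 7.5 nearer the hinge side. Rod and eye lie within 20 of the crate top: keep fingertips above
- slide_bolt (a joint): travel of the sliding tab towards the fixed one, m: 0 shot (holds the gate shut), 0.015 fully drawn (tabs 37 over their outer faces). Drawn from about 0.011 on. No spring: stiff (4 N) and stays where it is left
- grip_pinch (a point): squeeze grip on the gate's top rail: midpoint between its two dark steel tabs while let go, 35 above the rail (crate frame x -111, y -65, z 190 while shut), 178.5 from the hinge axis; turns with the gate. Tabs like the slide bolt's, outer faces 52 apart along the gate, the hinge-side one fixed; squeezed, the pair's middle lies 6 nearer the hinge. Rod and staple lie within 20 of the rail
- squeeze_grip (a joint): travel of the grip's sliding tab towards the fixed one, m: 0 let go (its bolt holds the gate shut), 0.012 squeezed home (40 over the outer faces). Frees the gate from about 0.009. Sprung: 5 N at rest, 8 N squeezed, returns when let go
- cup_stray: turned dark-wood beaker, like the other two: 66 tall, 32 dia foot, tapering out to 50 dia at 44 above the foot, then a straight rim band 60 dia from 44 to 66 (wall 2.5). Nested, the band's shoulder rests on the rim below, so each beaker stands 22 higher than the one under it. Origin at the centre of the foot's underside, z up. This one stands alone in front of the gate, in its swing
- cup_mid: turned dark-wood beaker, like the other two: 66 tall, 32 dia foot, tapering out to 50 dia at 44 above the foot, then a straight rim band 60 dia from 44 to 66 (wall 2.5). Nested, the band's shoulder rests on the rim below, so each beaker stands 22 higher than the one under it. Origin at the centre of the foot's underside, z up. This one is already nested in cup_low and is the top of the stack, to the left or right
- cup_low: turned dark-wood beaker, like the other two: 66 tall, 32 dia foot, tapering out to 50 dia at 44 above the foot, then a straight rim band 60 dia from 44 to 66 (wall 2.5). Nested, the band's shoulder rests on the rim below, so each beaker stands 22 higher than the one under it. Origin at the centre of the foot's underside, z up. The lowest of the stack, standing on the bench, 66 tall
- wax_jar: bystander: squat amber glass jar with steel lid, 60 dia x 75 tall. Origin under its middle
- polish_tin: bystander: flat aluminium tin, 50 dia x 27 tall, on the bench in front of the crate, just outside the gate's swing. Origin under its middle
- mallet: bystander: round carver's mallet standing on its head, 84 dia x 197 tall. Origin under its middle
- dome_blank: bystander: half-round wooden blank, 90 dia x 42 tall. Origin under its middle
- gouge_a: bystander: carving gouge lying at the left, 250 long, 26 thick, origin at the ferrule, +x towards the blade tip
- gouge_b: bystander: carving gouge lying to the right of the crate, 240 long, 26 thick, origin at the ferrule
- hammer: bystander: hammer lying at the left, about 280 long. Origin under its middle
- dust_brush: bystander: brush lying at the right. Origin under its middle
Things that resemble listed ones, but are neither listed nor needed, are in the scene too. What is shaped like the cup_low but purple is not meant. Leave any green look-alike of the cup_mid alone.

How it is judged:
On the way, in this order (a step that is already met when the one before it is completed fails the run):
1. the stray beaker sits fully nested in the stack, upright, let go and at rest (horizontal distance between cup_stray and cup_mid below 0.004 m and z of cup_stray in the frame of cup_mid between 0.019 and 0.025 m and angle between cup_stray's own z axis and vertical below 0.08 rad and contact force between the fingers and cup_stray below 0.1 N and linear speed of cup_stray below 0.02 m/s), for 0.2 s.
2. the slide bolt is drawn while the gate is still shut (value of joint slide_bolt above 0.0105 m and value of joint gate below 0.06 rad), for 0.1 s.
3. with the bolt drawn, the gate's grip is squeezed home in the fingers (value of joint slide_bolt above 0.0105 m and value of joint squeeze_grip above 0.0095 m and contact force between the fingers and squeeze_grip above 1 N), for 0.1 s.
4. the gate has passed its airing notch with the grip still squeezed (value of joint gate above 1.3 rad and value of joint squeeze_grip above 0.008 m), for 0.1 s.
At the end, for the whole second after the job is handed in: The gate is held at 1.40 rad or more, still, by the fingers squeezing its grip (8 mm or more, over 2 N); the slide bolt is drawn; the three beakers stand nested and upright (centres within 4 mm, step 22 mm +-3 mm), the stack within 30 mm of its start (value of joint gate above 1.4 rad and velocity of joint gate between -0.05 and 0.05 rad/s and value of joint squeeze_grip above 0.008 m and contact force between the fingers and squeeze_grip above 2 N and value of joint slide_bolt above 0.0105 m and horizontal distance between cup_stray and cup_mid below 0.004 m and z of cup_stray in the frame of cup_mid between 0.019 and 0.025 m and angle between each of cup_stray, cup_low's own z axis and vertical below 0.08 rad and horizontal distance between cup_mid and cup_low below 0.004 m and distance of cup_low from where it was at the start of the episode below 0.03 m); the arm keeps its last pose, push and grip.
It fails at once if the stack of beakers is shoved more than 30 mm or tipped (distance of cup_low from where it was at the start of the episode above 0.03 m or angle between any of cup_low, cup_mid's own z axis and vertical above 0.3 rad).
It fails at once if something else on the bench is moved more than 30 mm (distance of any of wax_jar, polish_tin, mallet, dome_blank, gouge_a, gouge_b, hammer, dust_brush from where it was at the start of the episode above 0.03 m).
It also fails if it takes over 58 s, if anything falls off the work surface, if the arm or the gripper's body presses on something with over 40 N, if the wrist force passes 120 N, or if a joint passes its speed limit or range.

## Working session

There is one attempt and no reset: what is moved stays moved. The work goes in short steps, Python scripts to look and compute and a tool call to move; the robot and the scene stay as the last step left them, time stands still between calls to the robot, and variables do not carry over. Pictures are saved under pics/ and viewed, at most 10 in all, crops included, and the job is handed in when it is done.

Besides the shell and the picture viewer there is one more tool, called after "Emit:" by a JSON object that holds its "name" and its "arguments", one argument or row to a line. apply_moves: Moves the arm, as the interface text tells. Its arguments: {"type":"object","properties":{"steps":{"type":"array"},"squeeze":{"type":"number"}},"required":["steps"]}

```bash
mkdir -p pics; cat > h.py <<'E'
import numpy as np, cv2
from workcell import env
from scipy.spatial.transform import Rotation as Rt
def ray(m,p):
    K=np.array([[m['fx'],0,m['cx']],[0,m['fy'],m['cy']],[0,0,1.]])
    u=cv2.undistortPoints(np.array([[p]],float),K,np.array(m['dist_coeffs'],float))[0,0]
    R=np.array(m['R']);t=np.array(m['t'])
    return -R.T@t, R.T@np.array([u[0],u[1],1.])
def at_z(m,p,z):
    o,d=ray(m,p); return o+d*(z-o[2])/d[2]
def at_depth(m,p,d):
    o,r=ray(m,p); return o+r*d
def cloud(m,D,mask):
    K=np.array([[m['fx'],0,m['cx']],[0,m['fy'],m['cy']],[0,0,1.]])
    v,u=np.nonzero(mask&(D>0))
    q=cv2.undistortPoints(np.stack([u,v],1).astype(float)[:,None],K,np.array(m['dist_coeffs'],float))[:,0]
    R=np.array(m['R']);t=np.array(m['t']);d=D[v,u][:,None]
    return (np.c_[q,np.ones(len(q))]*d-t)@R
def save(n,im): cv2.imwrite('pics/'+n,im[:,:,::-1])
E
python3 - <<'E'
from h import *
np.set_printoptions(precision=4,suppress=True)
s=env.read_state();print(s['clock'],s['tcp_pos'],s['orientation'],s['grip_width'],env.hold_point_z)
for c in ['top','side']:
    im,D=env.capture(c);save(c+'0.png',im);m=env.camera_model(c)
    for th in ['cup_stray','cup_mid','polish_tin','crate']:
        for r in env.search_frame(c,th)[:5]:print(c,th,np.round(r['bbox']),round(r['score'],2))
    for th in ['gate_hinge','bolt_pinch','grip_pinch','crate']:
        for r in env.mark_of(c,th)[:1]:
            z={'gate_hinge':.155,'crate':0}.get(th,.19)
            print(c,th,np.round(r['point']),r['score'],at_z(m,r['point'],z))
E
```

```text
0.0 [ 0.177  -0.5201  0.2024] [ 0.9866  0.1632 -0.     -0.0009] 0.08541999804588983 0.0187
top cup_stray [299. 233. 317. 252.] 0.59
top cup_mid [211. 286. 233. 307.] 0.8
top cup_mid [204. 246. 224. 269.] 0.59
top polish_tin [303. 234. 318. 253.] 0.66
top polish_tin [341. 259. 356. 272.] 0.64
top polish_tin [215. 208. 239. 238.] 0.43
top crate [273. 115. 373. 206.] 0.59
top gate_hinge [284. 194.] 0.73 [0.6298 0.1347 0.155 ]
top bolt_pinch [307. 177.] 0.91 [0.6732 0.0602 0.19  ]
top grip_pinch [343. 186.] 0.71 [ 0.6414 -0.0466  0.19  ]
side cup_stray [323. 289. 349. 321.] 0.66
side cup_stray [372. 273. 388. 296.] 0.32
side cup_mid [298. 371. 331. 405.] 0.82
side cup_mid [354. 392. 389. 428.] 0.6
side polish_tin [370. 275. 385. 294.] 0.74
side crate [172. 194. 319. 328.] 0.57
side gate_hinge [266. 269.] 0.59 [0.6388 0.1397 0.155 ]
side bolt_pinch [267. 235.] 0.85 [0.6677 0.0616 0.19  ]
side grip_pinch [299. 213.] 0.75 [ 0.6343 -0.05    0.19  ]
side crate [251. 279.] 0.94 [0.7443 0.0109 0.    ]
```

View pics/top0.png

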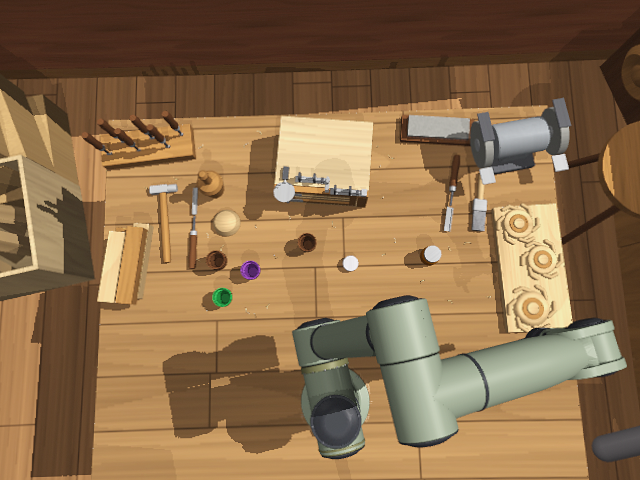

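View pics/side0.png

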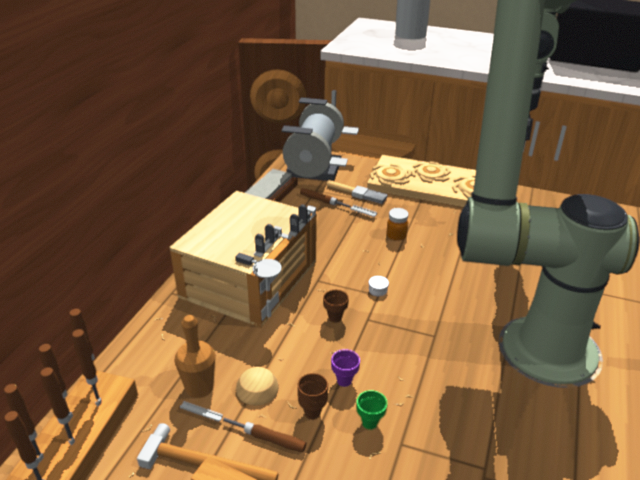

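The top view shows the stray beaker at (308,242), the brown stack at (217,260), and purple and green look-alikes at (250,270) and (222,297). The tin is at (350,264) and the crate's catches lie along (285–365, 175–195). The side view agrees.

```bash
python3 - <<'E'
from h import *
np.set_printoptions(precision=4,suppress=True)
im,D=env.capture('top');m=env.camera_model('top')
C=cloud(m,D,np.ones(D.shape,bool))
def cup(x,y,z,tol):
    b=at_z(m,(x,y),z)
    P=C[(np.hypot(C[:,0]-b[0],C[:,1]-b[1])<.05)&(abs(C[:,2]-z)<tol)]
    (c,r)=cv2.minEnclosingCircle(P[:,:2].astype(np.float32)); return b,c,r,len(P),P[:,2].max()
print('stray',cup(308,242,.066,.006)); print('stack',cup(217,259,.088,.006)); print('tin',cup(350,264,.027,.005))
print('purple',cup(250,270,.066,.006))
P=C[(abs(C[:,2]-.155)<.006)&(C[:,0]>.5)&(C[:,0]<.95)&(abs(C[:,1])<.25)]
print(len(P),P.min(0),P.max(0),cv2.minAreaRect(P[:,:2].astype(np.float32)))
print(cv2.boxPoints(cv2.minAreaRect(P[:,:2].astype(np.float32))))
Q=C[(C[:,2]>.18)&(C[:,2]<.225)&(C[:,0]>.55)&(C[:,0]<.75)&(abs(C[:,1])<.2)]
print(Q[np.argsort(Q[:,1])])
E
```

```text
stray (array([0.4933, 0.0667, 0.066 ]), (0.49406445026397705, 0.0700666755437851), 0.030538177117705345, 51, np.float64(0.07178727899961795))
stack (array([0.4452, 0.352 , 0.088 ]), (0.44323134422302246, 0.35811740159988403), 0.031281910836696625, 56, np.float64(0.09393237780690522))
tin (array([ 0.4231, -0.0657,  0.027 ]), (0.4262046813964844, -0.06718326359987259), 0.0246796403080225, 142, np.float64(0.031985416846238346))
purple (array([0.4097, 0.252 , 0.066 ]), (0.41065189242362976, 0.2520935833454132), 0.030239805579185486, 45, np.float64(0.0714022927016519))
5707 [ 0.6078 -0.1462  0.149 ] [0.8811 0.1642 0.161 ] ((0.7331677675247192, 0.009373754262924194), (0.2898916006088257, 0.27474477887153625), 83.98521423339844)
[[ 0.5814 -0.1204]
 [ 0.8546 -0.1492]
 [ 0.885   0.1391]
 [ 0.6117  0.1679]]
[[ 0.6176 -0.1073  0.1802]
 [ 0.6236 -0.1044  0.1818]
 [ 0.6274 -0.0896  0.1805]
 [ 0.6378 -0.071   0.2036]
 [ 0.6349 -0.0709  0.203 ]
 [ 0.6238 -0.0707  0.1982]
 [ 0.6303 -0.0706  0.2092]
 [ 0.6275 -0.0705  0.2082]
 [ 0.6225 -0.07    0.216 ]
 [ 0.6295 -0.0678  0.2005]
 [ 0.6197 -0.0678  0.
[... 1628 characters left out ...]
 0.6819  0.0785  0.1842]
 [ 0.6856  0.0785  0.1823]
 [ 0.6754  0.0803  0.2084]
 [ 0.686   0.0804  0.2036]
 [ 0.6827  0.0804  0.2045]
 [ 0.6728  0.0805  0.2067]
 [ 0.6699  0.0806  0.2061]
 [ 0.6803  0.0806  0.2019]
 [ 0.6677  0.0808  0.2025]
 [ 0.6658  0.0811  0.1982]
 [ 0.6662  0.0818  0.185 ]
 [ 0.6844  0.0831  0.2098]
 [ 0.6822  0.0833  0.2066]
 [ 0.6788  0.0833  0.2076]
 [ 0.6726  0.0834  0.2077]
 [ 0.6762  0.0835  0.2059]
 [ 0.6679  0.0838  0.2022]
 [ 0.6723  0.084   0.1975]
 [ 0.6663  0.0842  0.1966]
 [ 0.6666  0.0849  0.1836]
 [ 0.6792  0.0864  0.2063]
 [ 0.6786  0.0869  0.1976]
 [ 0.6717  0.0869  0.1998]
 [ 0.6753  0.0869  0.1981]
 [ 0.6655  0.087   0.2001]
 [ 0.6701  0.0873  0.1944]]
```

```bash
cat >> h.py <<'E'
def plan(p,yaw,n,hand=1,start=None,syaw=None):
    "rows from present pose to p(m), tool-x yaw(deg), tool pointing down"
    s=env.read_state(); R0=Rt.from_quat(s['orientation']); X=R0.as_matrix()[:,0]
    p0=np.array(s['tcp_pos']); y0=np.degrees(np.arctan2(X[1],X[0]))
    dw=(yaw-y0+180)%360-180
    down=lambda a:Rt.from_euler('z',a,degrees=True)*Rt.from_euler('x',180,degrees=True)
    rows=[]; d=(np.array(p)-p0)*1000/n
    for i in range(n):
        t=(R0 if i==0 else down(y0+dw*i/n)).inv().apply(d)
        r=((R0 if i==0 else down(y0+dw*i/n)).inv()*down(y0+dw*(i+1)/n)).as_rotvec(degrees=True)
        rows.append([hand]+[float(round(v,1)) for v in (*t,*r)])
    print('at',np.round(p0,4),round(y0,1)); print(str(rows).replace(' ',''))
E
python3 -c "
from h import *
plan([.494,.069,.19],100,16)"
```

```text
at [ 0.1771 -0.5207  0.2032] 18.8
[[1,30.6,-28.5,0.8,-0.0,-0.0,-5.1],[1,33.0,-25.7,0.8,0.0,0.0,-5.1],[1,35.2,-22.7,0.8,0.0,0.0,-5.1],[1,37.0,-19.5,0.8,-0.0,0.0,-5.1],[1,38.6,-16.1,0.8,0.0,0.0,-5.1],[1,39.9,-12.6,0.8,0.0,0.0,-5.1],[1,40.8,-9.1,0.8,0.0,0.0,-5.1],[1,41.5,-5.4,0.8,0.0,0.0,-5.1],[1,41.8,-1.7,0.8,-0.0,0.0,-5.1],[1,41.8,2.0,0.8,0.0,0.0,-5.1],[1,41.5,5.7,0.8,0.0,0.0,-5.1],[1,40.8,9.3,0.8,0.0,0.0,-5.1],[1,39.8,12.9,0.8,0.0,0.0,-5.1],[1,38.5,16.4,0.8,0.0,0.0,-5.1],[1,36.9,19.7,0.8,0.0,0.0,-5.1],[1,35.0,22.9,0.8,0.0,0.0,-5.1]]
```

Emit:
{"name": "apply_moves", "arguments": {
  "steps": [
    [1, 31, -28, 1, 0, 0, -5],
    [1, 33, -26, 1, 0, 0, -5],
    [1, 35, -23, 1, 0, 0, -5],
    [1, 37, -20, 1, 0, 0, -5],
    [1, 39, -16, 1, 0, 0, -5],
    [1, 40, -13, 1, 0, 0, -5],
    [1, 41, -9, 1, 0, 0, -5],
    [1, 41, -5, 1, 0, 0, -5],
    [1, 42, -2, 1, 0, 0, -5],
    [1, 42, 2, 1, 0, 0, -5],
    [1, 41, 6, 1, 0, 0, -5],
    [1, 41, 9, 1, 0, 0, -5],
    [1, 40, 13, 1, 0, 0, -5],
    [1, 38, 16, 0, 0, 0, -5],
    [1, 37, 20, 0, 0, 0, -5],
    [1, 35, 23, 0, 0, 0, -6],
    [1, 0, 0, 0, 0, 0, 0],
    [1, 0, 0, 0, 0, 0, 0]
  ]
}}

```text
clock: 2.75
tcp_pos: [0.4999, 0.0669, 0.1899]
orientation: [0.644, 0.765, -0.0, -0.0]
ft_force: [0.4, 0.4, -0.1]
grip_width: 0.0852
grasp_force: 0.0
```

```bash
python3 - <<'E'
from h import *
np.set_printoptions(precision=4,suppress=True)
s=env.read_state();print(s['clock'],s['tcp_pos'],s['qpos'],s['grip_width'],s['ft_force'])
m=env.camera_model('wrist');im,D=env.capture('wrist');save('w1.png',im)
for r in env.trace('wrist','cup_stray')[:3]:
    P=cloud(m,D,r['region']);print(r['score'],r['bbox'],len(P))
    if len(P):
        T=P[abs(P[:,2]-.066)<.004]; print(np.percentile(P[:,2],98),cv2.minEnclosingCircle(T[:,:2].astype(np.float32)) if len(T) else '')
E
```

```text
2.75 [0.4999 0.0669 0.1899] [-0.0131  0.2525 -0.3303  0.9886 -0.0004  1.3855] 0.08524343107129094 [ 0.4497  0.3854 -0.1467]
0.8 [282.9, 171.5, 358.0, 244.3] 4131
0.06669183410237266 ((0.49451902508735657, 0.07544798403978348), 0.030115416273474693)
```

View pics/w1.png

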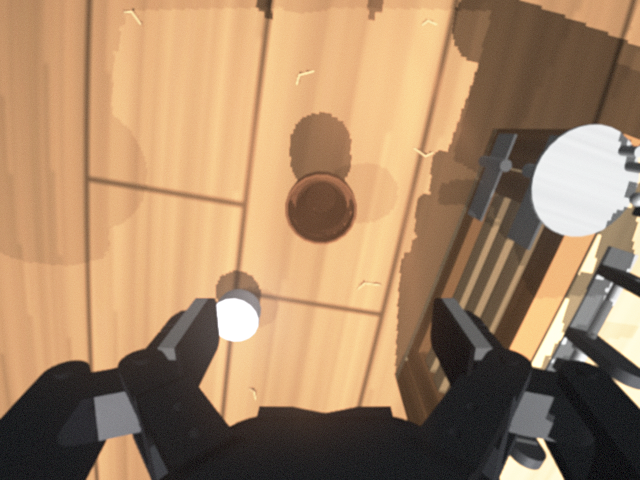

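Wrist view: the stray is centred at (321,207), the tin at (237,315), and the crate front with the hinge's white disc is at right. I'll use stray ≈ (0.4945, 0.0745).

```bash
python3 -c "
from h import *
plan([.4945,.0745,.1],100,3)
print([.494-.4999, .0745-.0669])"
```

```text
at [0.4994 0.0657 0.19  ] 99.7
[[1,3.2,-1.1,30.0,-0.0,0.0,-0.1],[1,3.2,-1.1,30.0,0.0,0.0,-0.1],[1,3.2,-1.1,30.0,0.0,0.0,-0.1]]
[-0.005900000000000016, 0.007599999999999996]
```

Emit:
{"name": "apply_moves", "arguments": {
  "steps": [
    [1, 3, -1, 25, 0, 0, 0],
    [1, 3, -1, 30, 0, 0, 0],
    [1, 3, -1, 30, 0, 0, 0],
    [1, 0, 0, 30, 0, 0, 0],
    [1, 0, 0, 25, 0, 0, 0],
    [1, 0, 0, 8, 0, 0, 0],
    [1, 0, 0, 0, 0, 0, 0],
    [-1, 0, 0, 0, 0, 0, 0],
    [-1, 0, 0, 0, 0, 0, 0],
    [-1, 0, 0, 0, 0, 0, 0],
    [-1, 0, 0, 0, 0, 0, 0],
    [-1, 0, 0, 0, 0, 0, 0],
    [-1, 0, 0, 0, 0, 0, 0]
  ],
  "squeeze": 25
}}

```text
clock: 4.15
tcp_pos: [0.4956, 0.0747, 0.0424]
orientation: [0.644, 0.765, 0.0, 0.0]
ft_force: [0.1, -0.8, -0.5]
grip_width: 0.0
grasp_force: 0.0
```

```bash
python3 - <<'E'
from h import *
np.set_printoptions(precision=4,suppress=True)
s=env.read_state();print(s['clock'],s['tcp_pos'],s['grip_width'],s['grasp_force'],s['ft_force'])
im,D=env.capture('wrist');im2,_=env.capture('side');save('w2.png',np.hstack([cv2.resize(im,(400,300)),cv2.resize(im2[180:420,220:540],(400,300))]))
E
```

```text
4.15 [0.4956 0.0747 0.0424] 4.8439036004107114e-05 0.0 [ 0.0516 -0.7615 -0.5271]
```

View pics/w2.png

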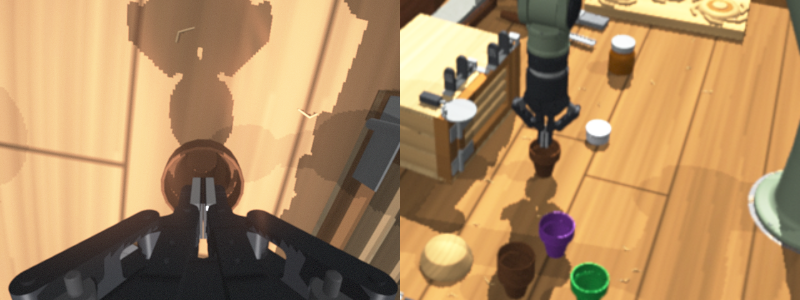

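The fingers closed fully at the beaker without holding it: in the wrist view (left) the fingertips are at (205,190) and the beaker ring at about (200,180). I'll measure where the beaker is now.

```bash
python3 - <<'E'
from h import *
np.set_printoptions(precision=4,suppress=True)
for c in ['wrist','side']:
    m=env.camera_model(c);im,D=env.capture(c)
    for r in env.trace(c,'cup_stray')[:2]:
        P=cloud(m,D,r['region']);T=P[abs(P[:,2]-.063)<.006]
        print(c,r['score'],r['bbox'],P[:,2].max(),len(T),cv2.minEnclosingCircle(T[:,:2].astype(np.float32)) if len(T) else '')
        print(T.min(0),T.max(0))
    if c=='wrist':
        P=cloud(m,D,np.ones(D.shape,bool)); 
        T=P[(abs(P[:,2]-.066)<.003)&(np.hypot(P[:,0]-.495,P[:,1]-.075)<.06)]
        print(T.min(0),T.max(0)); print(T[::max(1,len(T)//25)])
E
```

```text
wrist 0.88 [253.7, 220.2, 391.4, 338.0] 0.11638678923677212 2641 ((0.49450215697288513, 0.0755196139216423), 0.030186520889401436)
[0.4647 0.0519 0.057 ] [0.5246 0.1056 0.068 ]
[0.4647 0.0515 0.063 ] [0.5246 0.1055 0.068 ]
[[0.4858 0.1041 0.063 ]
 [0.4914 0.1046 0.0659]
 [0.4857 0.1026 0.0655]
 [0.495  0.1035 0.0648]
 [0.5023 0.1042 0.0643]
 [0.5007 0.1031 0.0647]
 [0.5045 0.1032 0.0657]
 [0.5057 0.1019 0.0652]
 [0.51   0.1008 0.0639]
 [0.4734 0.0935 0.0665]
 [0.5112 0.0982 0.0664]
 [0.4705 0.0885 0.0655]
 [0.4692 0.0862 0.0662]
 [0.5194 0.0919 0.0647]
 [0.4661 0.0803 0.0669]
 [0.4669 0.0776 0.067 ]
 [0.4666 0.0736 0.0648]
 [0.5214 0.0805 0.0657]
 [0.4678 0.0686 0.0662]
 [0.5237 0.0757 0.0664]
 [0.5221 0.0728 0.0661]
 [0.5216 0.0706 0.0669]
 [0.473  0.0584 0.0648]
 [0.4746 0.0565 0.0646]
 [0.4758 0.055  0.0652]
 [0.5198 0.0599 0.0661]]
side 0.83 [318.7, 292.7, 349.4, 320.8] 0.07019230503316724 131 ((0.492672860622406, 0.07614192366600037), 0.032103151082992554)
[0.4644 0.045  0.057 ] [0.5222 0.1072 0.0688]
```

Emit:
{"name": "apply_moves", "arguments": {
  "steps": [
    [-1, 0, 0, -30, 0, 0, 0],
    [-1, 0, 0, -30, 0, 0, 0],
    [1, 0, 0, 0, 0, 0, 0],
    [1, 0, 0, 0, 0, 0, 0],
    [1, 0, 0, 0, 0, 0, 0],
    [1, 0, 0, 0, 0, 0, 0],
    [1, 0, 0, 0, 0, 0, 0],
    [1, 0, 0, 0, 0, 0, 0],
    [1, 0, 0, 0, 0, 0, 0],
    [1, 0, 0, 0, 0, 0, 0]
  ]
}}

```text
clock: 5.45
tcp_pos: [0.4954, 0.0746, 0.102]
orientation: [0.644, 0.765, -0.0, -0.0]
ft_force: [-0.3, 0.1, 0.8]
grip_width: 0.0855
grasp_force: 0.0
```

Emit:
{"name": "apply_moves", "arguments": {
  "steps": [
    [1, 0, 0, 25, 0, 0, 0],
    [1, 0, 0, 25, 0, 0, 0],
    [1, 0, 0, 15, 0, 0, 0],
    [1, 0, 0, 0, 0, 0, 0],
    [1, 0, 0, 0, 0, 0, 0],
    [1, 0, 0, 0, 0, 0, 0]
  ]
}}

```text
clock: 6.05
tcp_pos: [0.4964, 0.0746, 0.0381]
orientation: [0.644, 0.765, 0.001, 0.001]
ft_force: [-0.5, -0.1, 0.7]
grip_width: 0.0854
grasp_force: 0.0
```

```bash
python3 - <<'E'
from h import *
np.set_printoptions(precision=4,suppress=True)
s=env.read_state();print(s['clock'],s['tcp_pos'],s['grip_width'])
m=env.camera_model('wrist');im,D=env.capture('wrist');save('w3.png',im)
P=cloud(m,D,np.ones(D.shape,bool))
for sg in (-1,1):
    T=P[(abs(P[:,0]-.4954-sg*.045)<.008)&(abs(P[:,1]-.0746)<.014)&(P[:,2]>.015)]
    print(len(T),np.percentile(T[:,2],[0,2,10,50]) if len(T) else '')
E
```

```text
6.05 [0.4964 0.0746 0.0381] 0.08541483794346616
6707 [0.0791 0.0835 0.0919 0.1242]
2537 [0.0791 0.0814 0.0876 0.1101]
```

View pics/w3.png

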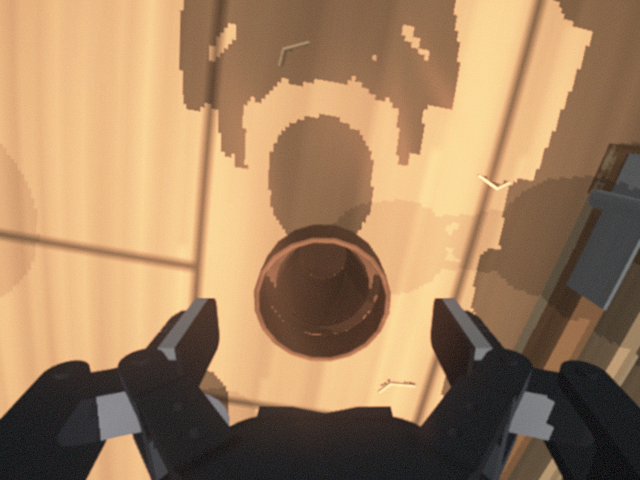

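The fingertips show at (205,300) and (445,300) with the beaker ring centred at (322,298) between them, but the depth suggests the tips are above the rim. I'll check where the tips sit in tool coordinates.

```bash
python3 - <<'E'
from h import *
np.set_printoptions(precision=4,suppress=True)
s=env.read_state();m=env.camera_model('wrist');im,D=env.capture('wrist')
R=Rt.from_quat(s['orientation']).as_matrix();p=np.array(s['tcp_pos'])
for px in [(205,303),(214,310),(214,340),(440,303),(436,310),(436,340),(190,340),(322,357),(322,240)]:
    d=D[px[1],px[0]];X=at_depth(m,px,d);print(px,d,X,(X-p)@R)
P=(cloud(m,D,np.ones(D.shape,bool))-p)@R
T=P[(abs(abs(P[:,1])-.048)<.01)&(P[:,2]>-.09)&(P[:,2]<.01)&(abs(P[:,0])<.03)]
print(T[np.argsort(T[:,2])][-400::25])
E
```

```text
(205, 303) 0.13357647 [0.4505 0.0784 0.0878] [ 0.0116 -0.0446 -0.0497]
(214, 310) 0.14024843 [0.4528 0.0731 0.0825] [ 0.0059 -0.0433 -0.0444]
(214, 340) 0.13919443 [0.4548 0.0626 0.0868] [-0.0047 -0.043  -0.0487]
(440, 303) 0.13395946 [0.5362 0.0931 0.0877] [ 0.0114  0.0423 -0.0494]
(436, 310) 0.13938008 [0.5373 0.0881 0.0835] [ 0.0063  0.0425 -0.0452]
(436, 340) 0.13865994 [0.5389 0.0775 0.0875] [-0.0044  0.0424 -0.0492]
(190, 340) 0.11393901 [0.4524 0.0764 0.109 ] [ 0.0093 -0.043  -0.0708]
(322, 357) 0.1652433 [0.4994 0.0482 0.0662] [-0.0265 -0.0016 -0.028 ]
(322, 240) 0.14946872 [0.4901 0.1032 0.0661] [ 0.0292 -0.0015 -0.0279]
[[ 0.0017  0.0419 -0.0461]
 [-0.0002  0.0421 -0.046 ]
 [-0.0008 -0.0431 -0.0457]
 [ 0.0078  0.0423 -0.0455]
 [-0.0042  0.0423 -0.0453]
 [ 0.0033  0.0421 -0.0451]
 [ 0.0092  0.042  -0.0449]
 [ 0.0073  0.0418 -0.0447]
 [ 0.0037  0.0423 -0.0443]
 [ 0.0061  0.0421 -0.044 ]
 [-0.0056 -0.043  -0.0436]
 [ 0.0045 -0.0429 -0.0433]
 [ 0.0046 -0.043  -0.0428]
 [ 0.0001 -0.0431 -0.0426]
 [ 0.0086 -0.0429 -0.042 ]
 [ 0.0062  0.0424 -0.0416]]
```

Emit:
{"name": "apply_moves", "arguments": {
  "steps": [
    [1, 0, -1, 12, 0, 0, 0],
    [1, 0, 0, 10, 0, 0, 0],
    [1, 0, 0, 0, 0, 0, 0],
    [1, 0, 0, 0, 0, 0, 0],
    [-1, 0, 0, 0, 0, 0, 0],
    [-1, 0, 0, 0, 0, 0, 0],
    [-1, 0, 0, 0, 0, 0, 0],
    [-1, 0, 0, 0, 0, 0, 0],
    [-1, 0, 0, 0, 0, 0, 0]
  ],
  "squeeze": 25
}}

```text
clock: 7.05
tcp_pos: [0.495, 0.0745, 0.0158]
orientation: [0.644, 0.765, 0.0, 0.0]
ft_force: [-1.7, 0.7, 5.7]
grip_width: 0.0588
grasp_force: 26.3
```

```bash
python3 - <<'E'
from h import *
np.set_printoptions(precision=4,suppress=True)
s=env.read_state();print(s)
m=env.camera_model('wrist');im,D=env.capture('wrist');save('w4.png',im)
R=Rt.from_quat(s['orientation']).as_matrix();p=np.array(s['tcp_pos'])
P=(cloud(m,D,np.ones(D.shape,bool))-p)@R
T=P[(abs(abs(P[:,1])-.036)<.01)&(P[:,2]>-.09)&(P[:,2]<.01)&(abs(P[:,0])<.012)]
print(T[np.argsort(T[:,2])][-400::40])
E
```

```text
{'clock': 7.05, 'qpos': array([ 0.0017,  0.4505, -0.5593,  0.56  ,  0.    ,  1.4017]), 'qvel': array([ 0.0009,  0.0001, -0.0007, -0.0014, -0.0005, -0.0006]), 'joint_torque': array([ -0.1218, -40.715 ,  17.9842,  -0.558 ,  -0.013 ,   0.0168]), 'tcp_pos': array([0.495 , 0.0745, 0.0158]), 'orientation': array([0.6442, 0.7648, 0.0003, 0.0004]), 'ft_force': array([-1.6816,  0.7383,  5.7088]), 'ft_torque': array([ 0.033 ,  0.3631, -0.0016]), 'grasp_force': 26.28655280917883, 'grip_width': 0.05882450619847597}
[[ 0.0031 -0.0275 -0.0373]
 [-0.0027  0.0271 -0.0367]
 [ 0.01    0.0294 -0.0358]
 [ 0.0032 -0.0276 -0.0347]
 [ 0.0041 -0.0277 -0.0337]
 [-0.0095 -0.0261 -0.0324]
 [-0.0068  0.026  -0.0319]
 [ 0.0043 -0.0268 -0.0315]
 [-0.0024  0.0268 -0.0311]
 [ 0.0012  0.0266 -0.0308]]
```

Gripped at 58.8 mm, on the rim band. I'll lift and approach the stack, stopping short to look.

Emit:
{"name": "apply_moves", "arguments": {
  "steps": [
    [-1, 0, 0, -15, 0, 0, 0],
    [-1, 0, 0, -40, 0, 0, 0],
    [-1, 0, 0, -40, 0, 0, 0],
    [-1, 0, 0, -40, 0, 0, 0],
    [-1, 20, -2, 0, 0, 0, 0],
    [-1, 40, -3, 0, 0, 0, 0],
    [-1, 40, -3, 0, 0, 0, 0],
    [-1, 40, -3, 0, 0, 0, 0],
    [-1, 40, -3, 0, 0, 0, 0],
    [-1, 20, -2, 0, 0, 0, 0],
    [-1, 0, 0, 0, 0, 0, 0],
    [-1, 0, 0, 0, 0, 0, 0],
    [-1, 0, 0, 0, 0, 0, 0]
  ]
}}

```text
clock: 8.4
tcp_pos: [0.4449, 0.2679, 0.15]
orientation: [0.645, 0.764, -0.0, 0.0]
ft_force: [-0.7, -0.1, -0.5]
grip_width: 0.059
grasp_force: 27.4
```

```bash
python3 - <<'E'
from h import *
np.set_printoptions(precision=4,suppress=True)
s=env.read_state();print(s['clock'],s['tcp_pos'],s['grip_width'],s['grasp_force'],s['qpos'])
m=env.camera_model('wrist');im,D=env.capture('wrist');save('w5.png',im)
P=cloud(m,D,np.ones(D.shape,bool))
T=P[(abs(P[:,2]-.088)<.004)&(np.hypot(P[:,0]-.443,P[:,1]-.36)<.05)]
print(len(T),cv2.minEnclosingCircle(T[:,:2].astype(np.float32)) if len(T) else '',T.min(0),T.max(0))
R=Rt.from_quat(s['orientation']).as_matrix();p=np.array(s['tcp_pos'])
T=P[(np.hypot(P[:,0]-p[0],P[:,1]-p[1])<.045)&(P[:,2]<.215)]
h=T[(T[:,2]>.17)]; print('held',len(h),np.percentile(h[:,2],[2,50,98]))
plan([.443,.36,s['tcp_pos'][2]],100,4,-1)
E
```

```text
8.4 [0.4449 0.2679 0.15  ] 0.05903170626859059 27.440537558868527 [ 0.4001  0.3137 -0.3547  0.9028 -0.0004  1.8012]
1489 ((0.44455987215042114, 0.36231905221939087), 0.03028084523975849) [0.4147 0.3323 0.084 ] [0.474  0.392  0.0906]
held 17323 [0.1718 0.1924 0.2129]
at [0.4451 0.2678 0.1501] 99.7
[[-1,22.8,3.4,0.0,-0.0,0.0,-0.1],[-1,22.8,3.4,0.0,0.0,0.0,-0.1],[-1,22.8,3.4,0.0,0.0,0.0,-0.1],[-1,22.8,3.5,0.0,0.0,0.0,-0.1]]
```

View pics/w5.png

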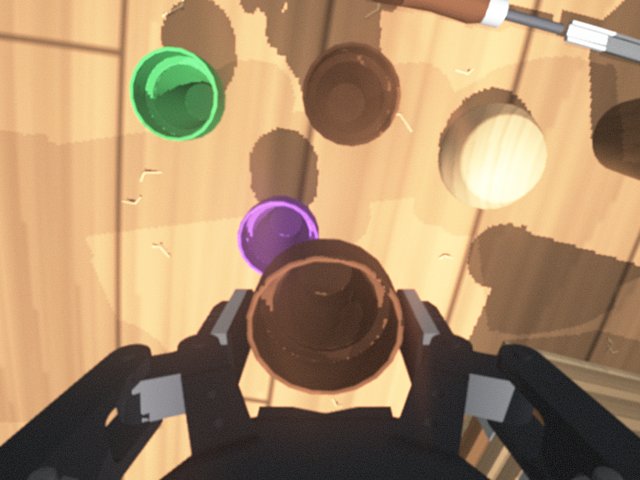

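The held beaker is at (325,315), the brown stack rim at (352,92), and purple and green sit below its height. Stack measured at (0.4446, 0.3623). Moving over and lowering.

Emit:
{"name": "apply_moves", "arguments": {
  "steps": [
    [-1, 23, 4, 0, 0, 0, 0],
    [-1, 24, 4, 0, 0, 0, 0],
    [-1, 23, 4, 0, 0, 0, 0],
    [-1, 23, 4, 0, 0, 0, 0],
    [-1, 0, 0, 0, 0, 0, 0],
    [-1, 0, 0, 20, 0, 0, 0],
    [-1, 0, 0, 20, 0, 0, 0],
    [-1, 0, 0, 15, 0, 0, 0],
    [-1, 0, 0, 10, 0, 0, 0],
    [-1, 0, 0, 10, 0, 0, 0],
    [-1, 0, 0, 8, 0, 0, 0],
    [-1, 0, 0, 4, 0, 0, 0],
    [-1, 0, 0, 0, 0, 0, 0],
    [-1, 0, 0, 0, 0, 0, 0]
  ]
}}

```text
clock: 9.85
tcp_pos: [0.445, 0.3634, 0.0636]
orientation: [0.644, 0.765, 0.0, 0.0]
ft_force: [-0.4, 0.8, 0.7]
grip_width: 0.0588
grasp_force: 27.4
```

Emit:
{"name": "apply_moves", "arguments": {
  "steps": [
    [-1, 0, 0, 2, 0, 0, 0],
    [-1, 0, 0, 1, 0, 0, 0],
    [-1, 0, 0, 0, 0, 0, 0],
    [0.6, 0, 0, 0, 0, 0, 0],
    [1, 0, 0, 0, 0, 0, 0],
    [1, 0, 0, 0, 0, 0, 0],
    [1, 0, 0, 0, 0, 0, 0],
    [1, 0, 0, 0, 0, 0, 0]
  ]
}}

```text
clock: 10.65
tcp_pos: [0.4447, 0.3632, 0.0602]
orientation: [0.644, 0.765, -0.0, -0.0]
ft_force: [-0.2, 0.3, -0.3]
grip_width: 0.0853
grasp_force: 0.0
```

```bash
python3 - <<'E'
from h import *
np.set_printoptions(precision=4,suppress=True)
s=env.read_state();print(s['clock'],s['tcp_pos'],s['grip_width'],s['grasp_force'],s['ft_force'])
m=env.camera_model('wrist');im,D=env.capture('wrist');save('w6.png',im)
P=cloud(m,D,np.ones(D.shape,bool))
q=P[np.hypot(P[:,0]-.4446,P[:,1]-.3625)<.034]
print(np.percentile(q[:,2],[50,90,97,99,100]))
for z in (.110,.088): 
    T=q[abs(q[:,2]-z)<.003]; print(z,len(T),cv2.minEnclosingCircle(T[:,:2].astype(np.float32)) if len(T)else '')
E
```

```text
10.65 [0.4447 0.3632 0.0602] 0.08531911636519073 0.0 [-0.1573  0.3037 -0.3394]
[0.1103 0.1831 0.1869 0.1878 0.1893]
0.11 3720 ((0.4443071186542511, 0.3632231652736664), 0.030497953295707703)
0.088 2394 ((0.44427672028541565, 0.36426225304603577), 0.029502876102924347)
```

Seated: the rim is at 0.110. Next, lift and go over the bolt with yaw 174°.

Emit:
{"name": "apply_moves", "arguments": {
  "steps": [
    [1, 0, 0, -20, 0, 0, 0],
    [1, 0, 0, -45, 0, 0, 0],
    [1, 0, 0, -45, 0, 0, 0],
    [1, 0, 0, -45, 0, 0, 0],
    [1, 0, 0, -45, 0, 0, 0],
    [1, 0, 0, -20, 0, 0, 0],
    [1, 0, 0, 0, 0, 0, 0]
  ]
}}

```text
clock: 11.4
tcp_pos: [0.4465, 0.3643, 0.2842]
orientation: [0.644, 0.765, 0.003, 0.001]
ft_force: [0.2, 0.7, 0.5]
grip_width: 0.0855
grasp_force: 0.0
```

```bash
python3 -c "
from h import *
plan([.66,.04,.285],174,12,0.1)"
```

```text
at [0.4465 0.3643 0.2842] 99.8
[[0.1,-29.7,12.9,-0.1,0.4,-0.1,-6.2],[0.1,-30.9,9.7,-0.1,0.0,0.0,-6.2],[0.1,-31.7,6.3,-0.1,0.0,0.0,-6.2],[0.1,-32.2,2.8,-0.1,0.0,0.0,-6.2],[0.1,-32.3,-0.7,-0.1,-0.0,0.0,-6.2],[0.1,-32.1,-4.1,-0.1,-0.0,0.0,-6.2],[0.1,-31.5,-7.6,-0.1,0.0,0.0,-6.2],[0.1,-30.5,-10.9,-0.1,0.0,0.0,-6.2],[0.1,-29.1,-14.1,-0.1,0.0,0.0,-6.2],[0.1,-27.4,-17.2,-0.1,0.0,0.0,-6.2],[0.1,-25.4,-20.0,-0.1,0.0,0.0,-6.2],[0.1,-23.1,-22.7,-0.1,-0.0,0.0,-6.2]]
```

Emit:
{"name": "apply_moves", "arguments": {
  "steps": [
    [0.1, -30, 13, 0, 0, 0, -6],
    [0.1, -31, 10, 0, 0, 0, -6],
    [0.1, -32, 6, 0, 0, 0, -6],
    [0.1, -32, 3, 0, 0, 0, -6],
    [0.1, -32, -1, 0, 0, 0, -6],
    [0.1, -32, -4, 0, 0, 0, -6],
    [0.1, -31, -8, 0, 0, 0, -6],
    [0.1, -30, -11, 0, 0, 0, -6],
    [0.1, -29, -14, 0, 0, 0, -6],
    [0.1, -27, -17, 0, 0, 0, -7],
    [0.1, -25, -20, 0, 0, 0, -7],
    [0.1, -23, -23, 0, 0, 0, -6],
    [0.1, 0, 0, 0, 0, 0, 0],
    [0.1, 0, 0, 0, 0, 0, 0],
    [0.1, 0, 0, 0, 0, 0, 0]
  ]
}}

```text
clock: 12.9
tcp_pos: [0.6511, 0.0373, 0.2793]
orientation: [0.054, 0.999, 0.0, -0.001]
ft_force: [-0.7, 0.7, -0.4]
grip_width: 0.047
grasp_force: 0.0
```

```bash
python3 - <<'E'
from h import *
np.set_printoptions(precision=4,suppress=True)
s=env.read_state();print(s['clock'],s['tcp_pos'],s['grip_width'],s['qpos'])
m=env.camera_model('wrist');im,D=env.capture('wrist');save('w7.png',im)
R=Rt.from_quat(s['orientation']).as_matrix();p=np.array(s['tcp_pos']);print(R[:,0])
W=cloud(m,D,np.ones(D.shape,bool));P=(W-p)@R
T=P[(abs(abs(P[:,1])-.028)<.012)&(P[:,2]>-.09)&(P[:,2]<.03)&(abs(P[:,0])<.03)]
print('tips',T[np.argsort(T[:,2])][-300::40])
Q=W[(W[:,2]>.185)&(W[:,2]<.215)&(W[:,0]>.55)&(W[:,0]<.75)&(abs(W[:,1])<.2)]
import scipy.cluster.hierarchy as hc
L=hc.fcluster(hc.linkage(Q[::3],'single'),.008,'distance')
for k in set(L):
    q=Q[::3][L==k]
    if len(q)>25: print(len(q),q.min(0),q.max(0),q[q[:,2]>.203].mean(0),cv2.minAreaRect(q[q[:,2]>.203][:,:2].astype(np.float32)))
for th in ('bolt_pinch','grip_pinch'):
    for r in env.mark_of('wrist',th)[:2]: print(th,r,at_z(m,r['point'],.19))
T=W[(abs(W[:,2]-.155)<.003)&(W[:,0]<.9)&(W[:,0]>.5)];print(T.min(0),T.max(0),np.median(W[(abs(W[:,2]-.155)<.01)][:,2]))
E
```

```text
12.9 [0.6511 0.0373 0.2793] 0.046971999689416 [-0.0561  0.4976  0.2609  1.3359  0.0004  0.0524]
[-0.9941  0.1083  0.0018]
tips [[ 0.0037  0.024  -0.0367]
 [ 0.0021 -0.0231 -0.0362]
 [ 0.0117 -0.0255 -0.0357]
 [ 0.0119  0.0259 -0.0351]
 [ 0.0088 -0.023  -0.0343]
 [ 0.0012 -0.0231 -0.0336]
 [ 0.0082 -0.0229 -0.0329]
 [ 0.0011  0.0241 -0.0316]]
206 [ 0.6196 -0.0675  0.1853] [ 0.6415 -0.0585  0.2086] [ 0.6297 -0.0632  0.2056] ((0.6304394006729126, -0.06376878917217255), (0.008197764866054058, 0.01634085737168789), 80.39444732666016)
174 [ 0.6236 -0.0229  0.1862] [ 0.6463 -0.0139  0.2085] [ 0.6347 -0.0185  0.2059] ((0.6350780725479126, -0.018576182425022125), (0.006942062173038721, 0.01744270510971546), 83.02140045166016)
153 [0.666  0.083  0.1854] [0.6875 0.0922 0.2082] [0.6764 0.0875 0.2057] ((0.6771075129508972, 0.08754771947860718), (0.007209581322968006, 0.017568832263350487), 86.6583023071289)
116 [0.6611 0.0382 0.1859] [0.6812 0.0469 0.2078] [0.6717 0.0427 0.2059] ((0.6726047992706299, 0.042697783559560776), (0.006547969300299883, 0.016423342749476433), 84.5240478515625)
bolt_pinch {'point': [364.7, 260.1], 'score': 0.66} [0.6768 0.0657 0.19  ]
grip_pinch {'point': [219.6, 220.3], 'score': 0.55} [ 0.6342 -0.0382  0.19  ]
[ 0.6069 -0.1375  0.1521] [0.8804 0.1692 0.158 ] 0.15531506579403562
```

View pics/w7.png

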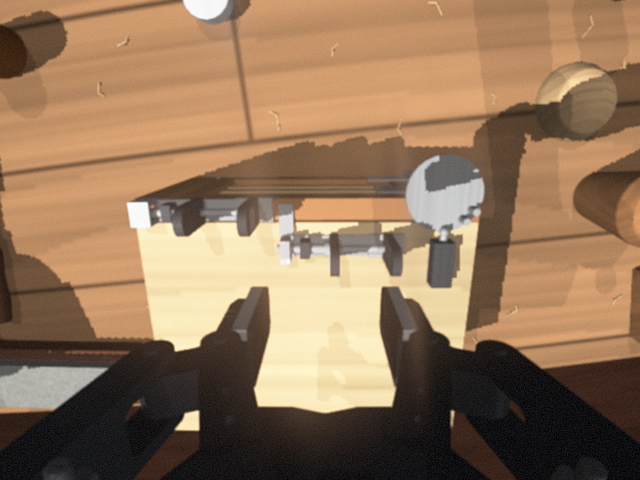

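The tabs show at (335,255)/(395,255) for the bolt and (183,215)/(245,215) for the grip. A dark knob at (440,262) and the white disc at (445,190) stand near the hinge-side finger, so I'll check their heights.

```bash
python3 - <<'E'
from h import *
np.set_printoptions(precision=4,suppress=True)
m=env.camera_model('wrist');im,D=env.capture('wrist')
def box(u0,v0,u1,v1):
    M=np.zeros(D.shape,bool);M[v0:v1,u0:u1]=1;W=cloud(m,D,M);W=W[W[:,2]>.158];return W.min(0),W.max(0),np.median(W,0)
print('knob',box(425,232,460,292));print('disc',box(405,155,486,225));print('arm',box(437,225,450,240))
E
python3 -c "
from h import *
plan([.6745,.0651,.20],174,5,1)"
```

```text
knob (array([0.6686, 0.12  , 0.158 ]), array([0.7159, 0.1415, 0.1721]), array([0.6928, 0.1302, 0.1698]))
disc (array([0.6075, 0.1057, 0.158 ]), array([0.6663, 0.1687, 0.1732]), array([0.6373, 0.1387, 0.1586]))
arm (array([0.6642, 0.1298, 0.158 ]), array([0.6773, 0.1412, 0.168 ]), array([0.6687, 0.1331, 0.1657]))
at [0.6515 0.0375 0.2803] 173.8
[[1,-4.0,6.0,16.1,0.0,0.0,-0.0],[1,-4.0,6.0,16.1,-0.0,0.0,-0.0],[1,-4.0,6.0,16.1,0.0,0.0,-0.0],[1,-4.0,6.0,16.1,0.0,0.0,-0.0],[1,-4.0,6.0,16.1,-0.0,0.0,-0.0]]
```

Emit:
{"name": "apply_moves", "arguments": {
  "steps": [
    [0.8, -8, 10, 0, 0, 0, 0],
    [0.8, -8, 10, 0, 0, 0, 0],
    [0.8, -4, 10, 0, 0, 0, 0],
    [0.8, 0, 0, 30, 0, 0, 0],
    [0.8, 0, 0, 30, 0, 0, 0],
    [0.8, 0, 0, 25, 0, 0, 0],
    [0.8, 0, 0, 20, 0, 0, 0],
    [0.8, 0, 0, 10, 0, 0, 0],
    [0.8, 0, 0, 6, 0, 0, 0],
    [0.8, 0, 0, 0, 0, 0, 0],
    [0.8, 0, 0, 0, 0, 0, 0]
  ]
}}

```text
clock: 14.2
tcp_pos: [0.6757, 0.0643, 0.1603]
orientation: [0.054, 0.999, 0.0, 0.001]
ft_force: [-0.8, -0.3, -0.7]
grip_width: 0.0769
grasp_force: 0.0
```

```bash
python3 - <<'E'
from h import *
np.set_printoptions(precision=4,suppress=True)
s=env.read_state();print(s['clock'],s['tcp_pos'],s['grip_width'],s['ft_force'])
m=env.camera_model('wrist');im,D=env.capture('wrist');save('w8.png',im)
R=Rt.from_quat(s['orientation']).as_matrix();p=np.array(s['tcp_pos'])
W=cloud(m,D,np.ones(D.shape,bool));P=(W-p)@R
T=P[(abs(abs(P[:,1])-.042)<.009)&(P[:,2]>-.09)&(P[:,2]<.01)&(abs(P[:,0])<.02)]
print('tips',T[np.argsort(T[:,2])][-200::30])
for lo,hi in((-.035,0),(0,.035)):
    T=P[(P[:,1]>lo)&(P[:,1]<hi)&(W[:,2]>.19)&(W[:,2]<.212)&(abs(P[:,0])<.025)];print('tab',len(T),T.min(0),T.max(0))
E
```

```text
14.2 [0.6757 0.0643 0.1603] 0.0769253129181761 [-0.8224 -0.2692 -0.7338]
tips [[-0.0113  0.0387  0.0061]
 [ 0.0096  0.0437  0.0061]
 [ 0.0197 -0.0466  0.0062]
 [ 0.0171  0.0391  0.0063]
 [-0.0046  0.0495  0.0064]
 [ 0.0176  0.0417  0.0065]
 [ 0.0055  0.043   0.0067]]
tab 1286 [-0.0107 -0.0255 -0.0481] [ 0.0125 -0.0181 -0.0297]
tab 1293 [-0.0106  0.0195 -0.0478] [ 0.0124  0.0271 -0.0298]
```

View pics/w8.png

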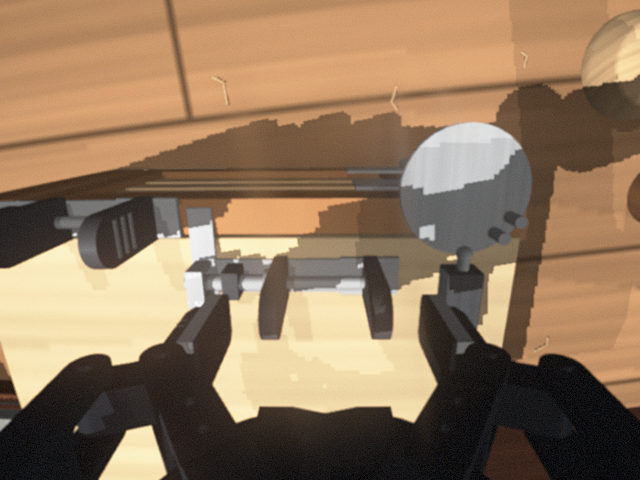

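Tabs are centred between the fingers within 1 mm; tab tops at (272,310) and (378,310). Lowering 10 mm and pinching while shifting toward the hinge side.

Emit:
{"name": "apply_moves", "arguments": {
  "steps": [
    [0.8, 1, 1, 5, 0, 0, 0],
    [0.8, 0, 0, 5, 0, 0, 0],
    [0.35, 0, 0, 0, 0, 0, 0],
    [0.25, 0, 0, 0, 0, 0, 0],
    [0.15, 0, 1.5, 0, 0, 0, 0],
    [0.05, 0, 2, 0, 0, 0, 0],
    [-0.05, 0, 2, 0, 0, 0, 0],
    [-0.15, 0, 2, 0, 0, 0, 0],
    [-0.3, 0, 0, 0, 0, 0, 0],
    [-0.3, 0, 0, 0, 0, 0, 0],
    [-0.3, 0, 0, 0, 0, 0, 0]
  ],
  "squeeze": 30
}}

```text
clock: 15.35
tcp_pos: [0.6753, 0.0723, 0.1506]
orientation: [0.054, 0.999, -0.001, 0.001]
ft_force: [-1.8, -1.5, 8.1]
grip_width: 0.0358
grasp_force: 32.3
```

Width 35.8 mm under 32 N: drawn. Open, lift, and go to the grip.

Emit:
{"name": "apply_moves", "arguments": {
  "steps": [
    [0.8, 0, 0, 0, 0, 0, 0],
    [0.8, 0, 0, 0, 0, 0, 0],
    [0.8, 0, 0, 0, 0, 0, 0],
    [0.8, 0, 0, -20, 0, 0, 0],
    [0.8, 0, 0, -25, 0, 0, 0],
    [0.8, 0, -10, 0, 0, 0, 0],
    [0.8, 8, -30, 0, 0, 0, 0],
    [0.8, 10, -35, 0, 0, 0, 0],
    [0.8, 8, -30, 0, 0, 0, 0],
    [0.8, 4, -12, 0, 0, 0, 0],
    [0.8, 0, 0, 0, 0, 0, 0],
    [0.8, 0, 0, 0, 0, 0, 0]
  ]
}}

```text
clock: 16.55
tcp_pos: [0.6327, -0.0399, 0.1939]
orientation: [0.054, 0.999, 0.0, 0.0]
ft_force: [-0.1, -1.8, 0.3]
grip_width: 0.0765
grasp_force: 0.0
```

```bash
python3 - <<'E'
from h import *
np.set_printoptions(precision=4,suppress=True)
s=env.read_state();print(s['clock'],s['tcp_pos'],s['grip_width'],s['ft_force'])
m=env.camera_model('wrist');im,D=env.capture('wrist');save('w9.png',im)
R=Rt.from_quat(s['orientation']).as_matrix();p=np.array(s['tcp_pos'])
W=cloud(m,D,np.ones(D.shape,bool));P=(W-p)@R
print('present bolt tabs:')
Q=(W[:,2]>.19)&(W[:,2]<.212)&(W[:,0]>.55)&(W[:,0]<.75)&(W[:,1]>.02)&(W[:,1]<.12);h=np.histogram(W[Q][:,1],bins=np.arange(.02,.12,.005));print(h[0],h[1])
for lo,hi in((-.035,0),(0,.035)):
    T=P[(P[:,1]>lo)&(P[:,1]<hi)&(W[:,2]>.19)&(W[:,2]<.212)&(abs(P[:,0])<.025)];print('tab',len(T),T.min(0),T.max(0))
E
```

```text
16.55 [ 0.6327 -0.0399  0.1939] 0.07653221998482432 [-0.1487 -1.763   0.2805]
present bolt tabs:
[  0   0   0   0   0   0 481 509 153   0   0   0 673 474 126   0   0   0
   0] [0.02  0.025 0.03  0.035 0.04  0.045 0.05  0.055 0.06  0.065 0.07  0.075
 0.08  0.085 0.09  0.095 0.1   0.105 0.11  0.115]
tab 846 [-0.011  -0.0272 -0.0148] [ 0.0113 -0.0199  0.0039]
tab 822 [-0.0109  0.0178 -0.0144] [0.0114 0.0251 0.0039]
```

Bolt tabs are now 30 mm apart between centres, which is fully drawn. The grip is centred; descend and squeeze.

Emit:
{"name": "apply_moves", "arguments": {
  "steps": [
    [0.8, 0, -1, 20, 0, 0, 0],
    [0.8, 0, 0, 15, 0, 0, 0],
    [0.8, 0, 0, 8, 0, 0, 0],
    [0.8, 0, 0, 0, 0, 0, 0],
    [0.35, 0, 0, 0, 0, 0, 0],
    [0.25, 0, 0, 0, 0, 0, 0],
    [0.15, 0, 1, 0, 0, 0, 0],
    [0.05, 0, 2, 0, 0, 0, 0],
    [-0.05, 0, 2, 0, 0, 0, 0],
    [-0.15, 0, 1, 0, 0, 0, 0],
    [-0.3, 0, 0, 0, 0, 0, 0],
    [-0.3, 0, 0, 0, 0, 0, 0],
    [-0.3, 0, 0, 0, 0, 0, 0]
  ],
  "squeeze": 50
}}

```text
clock: 17.9
tcp_pos: [0.6342, -0.0354, 0.1542]
orientation: [0.054, 0.999, -0.001, 0.002]
ft_force: [-2.7, 3.5, 11.0]
grip_width: 0.0381
grasp_force: 50.1
```

Grip squeezed home (38 mm, 50 N). Starting the swing: per row 4° about the hinge ≈ shift (12, −0.6).

Emit:
{"name": "apply_moves", "arguments": {
  "steps": [
    [-0.3, 6, -0.4, 0, 0, 0, 2],
    [-0.3, 12, -0.6, 0, 0, 0, 4],
    [-0.3, 12, -0.6, 0, 0, 0, 4],
    [-0.3, 12, -0.6, 0, 0, 0, 4],
    [-0.3, 0, 0, 0, 0, 0, 0]
  ]
}}

```text
clock: 18.4
tcp_pos: [0.5926, -0.029, 0.1542]
orientation: [0.176, 0.984, -0.0, 0.003]
ft_force: [3.0, 3.6, 9.0]
grip_width: 0.0381
grasp_force: 51.1
```

```bash
python3 - <<'E'
from h import *
s=env.read_state();print(s['clock'],s['tcp_pos'],s['grip_width'],s['ft_force'],s['ft_torque'])
X=Rt.from_quat(s['orientation']).as_matrix()[:,0];p=s['tcp_pos']
print('yaw',np.degrees(np.arctan2(X[1],X[0])),'r',np.hypot(p[0]-.638,p[1]-.1375),'ang',np.degrees(np.arctan2(p[0]-.638,p[1]-.1375)))
E
```

```text
18.4 [ 0.59261522 -0.02898953  0.15418471] 0.03811646336469975 [2.97779884 3.56022397 9.01794651] [-0.45683601  0.09730288  0.07828495]
yaw 159.77286766333506 r 0.17256460337320678 ang -164.75175585134758
```

Gate follows (14°), radius held. Continuing through the notch.

Emit:
{"name": "apply_moves", "arguments": {
  "steps": [
    [-0.3, 12, -0.6, 0, 0, 0, 4],
    [-0.3, 12, -0.6, 0, 0, 0, 4],
    [-0.3, 12, -0.6, 0, 0, 0, 4],
    [-0.3, 12, -0.6, 0, 0, 0, 4],
    [-0.3, 12, -0.6, 0, 0, 0, 4],
    [-0.3, 12, -0.6, 0, 0, 0, 4],
    [-0.3, 12, -0.6, 0, 0, 0, 4],
    [-0.3, 12, -0.6, 0, 0, 0, 4],
    [-0.3, 12, -0.6, 0, 0, 0, 4],
    [-0.3, 12, -0.6, 0, 0, 0, 4],
    [-0.3, 0, 0, 0, 0, 0, 0]
  ]
}}

```text
clock: 19.5
tcp_pos: [0.498, 0.0386, 0.1541]
orientation: [0.501, 0.865, 0.0, 0.004]
ft_force: [2.8, -0.5, 10.4]
grip_width: 0.0384
grasp_force: 53.9
```

```bash
python3 - <<'E'
from h import *
s=env.read_state();print(s['clock'],s['tcp_pos'],s['grip_width'],s['ft_force'],s['qpos'])
X=Rt.from_quat(s['orientation']).as_matrix()[:,0];p=s['tcp_pos']
print('yaw',np.degrees(np.arctan2(X[1],X[0])),'r',np.hypot(p[0]-.638,p[1]-.1375),'ang',np.degrees(np.arctan2(p[0]-.638,p[1]-.1375)))
E
```

```text
19.5 [0.49796404 0.03863033 0.15411367] 0.038380310567759285 [ 2.81716036 -0.51874406 10.42650248] [-0.06870773  0.2690969  -0.40641536  0.88828117 -0.00263416  0.98084414]
yaw 119.86382027200719 r 0.1714213541923112 ang -125.223261607092
```

Emit:
{"name": "apply_moves", "arguments": {
  "steps": [
    [-0.3, 12, -0.6, 0, 0, 0, 4],
    [-0.3, 12, -0.6, 0, 0, 0, 4],
    [-0.3, 12, -0.6, 0, 0, 0, 4],
    [-0.3, 12, -0.6, 0, 0, 0, 4],
    [-0.3, 12, -0.6, 0, 0, 0, 4],
    [-0.3, 12, -0.7, 0, 0, 0, 4],
    [-0.3, 12, -0.7, 0, 0, 0, 4],
    [-0.3, 12, -0.7, 0, 0, 0, 4],
    [-0.3, 12, -0.7, 0, 0, 0, 4],
    [-0.3, 12, -0.7, 0, 0, 0, 4],
    [-0.3, 0, 0, 0, 0, 0, 0],
    [-0.3, 0, 0, 0, 0, 0, 0],
    [-0.3, 0, 0, 0, 0, 0, 0]
  ]
}}

```text
clock: 20.8
tcp_pos: [0.4681, 0.1531, 0.1541]
orientation: [0.767, 0.642, 0.003, 0.002]
ft_force: [3.3, -1.7, 13.3]
grip_width: 0.0384
grasp_force: 55.5
```

```bash
python3 - <<'E'
from h import *
s=env.read_state();print(s['clock'],s['tcp_pos'],s['grip_width'],s['grasp_force'],s['ft_force'],s['qvel'])
X=Rt.from_quat(s['orientation']).as_matrix()[:,0];p=s['tcp_pos']
print('yaw',np.degrees(np.arctan2(X[1],X[0])),'r',np.hypot(p[0]-.638,p[1]-.1375),'ang',np.degrees(np.arctan2(p[0]-.638,p[1]-.1375)))
a,D=env.capture('wrist');b,_=env.capture('side');save('w10.png',np.hstack([cv2.resize(a,(400,300)),cv2.resize(b[180:432,150:486],(400,300))]))
E
```

```text
20.8 [0.46807495 0.15307092 0.15413356] 0.03843171757135709 55.52277481656347 [ 3.25351711 -1.71579691 13.31554906] [-0.00405972 -0.0025259  -0.00129938 -0.00089558  0.00170573 -0.00183662]
yaw 79.8465089488013 r 0.17063697537687197 ang -84.76437816995883
```

View pics/w10.png

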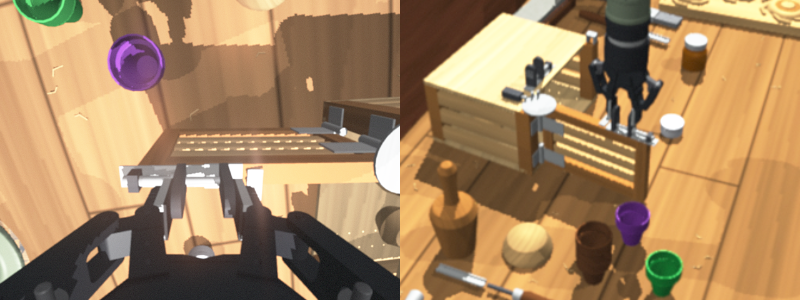

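The picture shows the gate wide open, with the tabs pinched at (170–230,190) in the wrist half. In the side half the stack is standing at (593,250) and nothing looks disturbed. Handing in.

```bash
python3 -c "
from workcell import env
print(env.job_done())"
```

```text
the job is handed in; nothing more can be done
None
```

The job is handed in at about 21 s: the stray beaker is nested, the bolt is drawn, and the gate is held open at about 94° by the squeezed grip. The stack and bench things look undisturbed in the last picture, and the hand-in returned no verdict.

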